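# Dealing joining plates into two kit trays

### The job

Deal the four joining plates into the two green trays one at a time in turn, starting with the tray that has the pull tab, so that each tray ends with two lying flat inside (one on top of the other is fine); set each one down, do not drop it. Use the three plates on the bench first and only then the one standing in the wooden rack: lay that one down flat on the bench, let go of it, then pick it up again as it lies and deal it last. Leave the square pad and the other things where they are.

Things in the scene. Friction and masses are not known exactly. Their poses are not given: they have to be found in the camera images.
- plate1_center (a point): A bare aluminium joining plate 120 x 50 x 14 mm with two dark round holes on its long axis, about 0.23 kg. It lies flat on the bench. Point: its centre (7 mm up). x: along its 120 mm, y: across its 50 mm, z: up through its 14 mm.
- plate2_center (a point): A bare aluminium joining plate 120 x 50 x 14 mm with two dark round holes on its long axis, about 0.23 kg. It lies flat on the bench. Point: its centre (7 mm up). x: along its 120 mm, y: across its 50 mm, z: up through its 14 mm.
- plate3_center (a point): A bare aluminium joining plate 120 x 50 x 14 mm with two dark round holes on its long axis, about 0.23 kg. It lies flat on the bench. Point: its centre (7 mm up). x: along its 120 mm, y: across its 50 mm, z: up through its 14 mm.
- plate4_center (a point): A bare aluminium joining plate 120 x 50 x 14 mm with two dark round holes on its long axis, about 0.23 kg. It stands on a long edge in the slot of the rack, its underside 6 mm and its top edge 56 mm above the bench. Point: its centre (31 mm above the bench at first). x: along its 120 mm, level; y: through its 14 mm; z: along its 50 mm, up while it stands. Set on the bench on its long edge it stands by itself, and a push near the top edge along y tips it flat.
- plate1: The same plate as point plate1_center, here with origin at the centre of its underside.
- plate2: The same plate as point plate2_center, here with origin at the centre of its underside.
- plate3: The same plate as point plate3_center, here with origin at the centre of its underside.
- plate4: The same plate as point plate4_center, here with origin at the middle of the long edge it stands on, 25 mm below its centre.
- tray_tab: Low dark green open tray, fixed to the bench, 170 mm (its x) by 134 mm (its y) outside, walls 5 mm thick and 35 mm high, floor 5 mm thick (inside 160 x 124 mm). Room for one pile of plates lying lengthwise. Origin: centre of its underside, z up. This tray has a flat pull tab, 70 mm wide, that juts 34 mm out of one short end (its -x end) at rim height.
- tray_plain: Low dark green open tray, fixed to the bench, 170 mm (its x) by 134 mm (its y) outside, walls 5 mm thick and 35 mm high, floor 5 mm thick (inside 160 x 124 mm). Room for one pile of plates lying lengthwise. Origin: centre of its underside, z up. This tray has no tab.
- rack: Wooden plate rack fixed to the bench: base 140 mm (its x) by 70 mm (its y), 6 mm thick, with two cheeks 130 mm long, 14 mm thick, up to 26 mm above the bench, either side of an 18 mm wide slot along its x. Origin: centre of its underside.
- pad: Bystander, leave it in place (a nudge of up to 30 mm is tolerated). Square aluminium pad without holes, 50 x 50 x 12 mm, lying in the row of plates. Origin: centre of its underside.
- jar: Bystander, leave it in place (a nudge of up to 30 mm is tolerated). Glass jar, 60 mm across, 85 mm high. Origin: centre of its underside.
- angle: Bystander, leave it in place (a nudge of up to 30 mm is tolerated). Steel angle bracket: foot 90 (its x) x 40 x 6 mm with an upright at its +x end, 63 mm high. Origin: centre of its underside.
- wrench: Bystander, leave it in place (a nudge of up to 30 mm is tolerated). Steel wrench, 170 mm long, lying along its x. Origin: underside.
- tape: Bystander, leave it in place (a nudge of up to 30 mm is tolerated). Roll of tape lying flat, 76 mm across, 24 mm high. Origin: centre of its underside.
- carton: Bystander, leave it in place (a nudge of up to 30 mm is tolerated). Small cardboard carton 80 x 60 x 60 mm. Origin: centre of its underside.
There are look-alikes about, which are no part of the job. Leave any red or yellow look-alike of the plate2 alone.

How it is judged (in metres and radians):
On the way, in this order (a step that is already met when the one before it is completed fails the run):
1. a plate from the bench lies flat in the tray with the tab, released (((horizontal distance between plate1_center and tray_tab below 0.058 m and height (world z) of plate1_center below 0.031 m and angle between plate1_center's own z axis and vertical below 0.12 rad and contact force between the fingers and plate1 below 0.1 N) or (horizontal distance between plate2_center and tray_tab below 0.058 m and height (world z) of plate2_center below 0.031 m and angle between plate2_center's own z axis and vertical below 0.12 rad and contact force between the fingers and plate2 below 0.1 N) or (horizontal distance between plate3_center and tray_tab below 0.058 m and height (world z) of plate3_center below 0.031 m and angle between plate3_center's own z axis and vertical below 0.12 rad and contact force between the fingers and plate3 below 0.1 N))), for 0.2 s.
2. a second plate from the bench lies flat in the plain tray, released (((horizontal distance between plate1_center and tray_tab below 0.058 m and height (world z) of plate1_center below 0.031 m and angle between plate1_center's own z axis and vertical below 0.12 rad and contact force between the fingers and plate1 below 0.1 N) or (horizontal distance between plate2_center and tray_tab below 0.058 m and height (world z) of plate2_center below 0.031 m and angle between plate2_center's own z axis and vertical below 0.12 rad and contact force between the fingers and plate2 below 0.1 N) or (horizontal distance between plate3_center and tray_tab below 0.058 m and height (world z) of plate3_center below 0.031 m and angle between plate3_center's own z axis and vertical below 0.12 rad and contact force between the fingers and plate3 below 0.1 N)) and ((horizontal distance between plate1_center and tray_plain below 0.058 m and height (world z) of plate1_center below 0.031 m and angle between plate1_center's own z axis and vertical below 0.12 rad and contact force between the fingers and plate1 below 0.1 N) or (horizontal distance between plate2_center and tray_plain below 0.058 m and height (world z) of plate2_center below 0.031 m and angle between plate2_center's own z axis and vertical below 0.12 rad and contact force between the fingers and plate2 below 0.1 N) or (horizontal distance between plate3_center and tray_plain below 0.058 m and height (world z) of plate3_center below 0.031 m and angle between plate3_center's own z axis and vertical below 0.12 rad and contact force between the fingers and plate3 below 0.1 N))), for 0.2 s.
3. the third plate from the bench lies flat in the tray with the tab: two there, one in the plain tray ((((horizontal distance between plate1_center and tray_tab below 0.058 m and height (world z) of plate1_center below 0.031 m and angle between plate1_center's own z axis and vertical below 0.12 rad and contact force between the fingers and plate1 below 0.1 N) and (horizontal distance between plate2_center and tray_tab below 0.058 m and height (world z) of plate2_center below 0.031 m and angle between plate2_center's own z axis and vertical below 0.12 rad and contact force between the fingers and plate2 below 0.1 N) and (horizontal distance between plate3_center and tray_plain below 0.058 m and height (world z) of plate3_center below 0.031 m and angle between plate3_center's own z axis and vertical below 0.12 rad and contact force between the fingers and plate3 below 0.1 N)) or ((horizontal distance between plate1_center and tray_tab below 0.058 m and height (world z) of plate1_center below 0.031 m and angle between plate1_center's own z axis and vertical below 0.12 rad and contact force between the fingers and plate1 below 0.1 N) and (horizontal distance between plate3_center and tray_tab below 0.058 m and height (world z) of plate3_center below 0.031 m and angle between plate3_center's own z axis and vertical below 0.12 rad and contact force between the fingers and plate3 below 0.1 N) and (horizontal distance between plate2_center and tray_plain below 0.058 m and height (world z) of plate2_center below 0.031 m and angle between plate2_center's own z axis and vertical below 0.12 rad and contact force between the fingers and plate2 below 0.1 N)) or ((horizontal distance between plate2_center and tray_tab below 0.058 m and height (world z) of plate2_center below 0.031 m and angle between plate2_center's own z axis and vertical below 0.12 rad and contact force between the fingers and plate2 below 0.1 N) and (horizontal distance between plate3_center and tray_tab below 0.058 m and height (world z) of plate3_center below 0.031 m and angle between plate3_center's own z axis and vertical below 0.12 rad and contact force between the fingers and plate3 below 0.1 N) and (horizontal distance between plate1_center and tray_plain below 0.058 m and height (world z) of plate1_center below 0.031 m and angle between plate1_center's own z axis and vertical below 0.12 rad and contact force between the fingers and plate1 below 0.1 N)))), for 0.2 s.
4. the plate from the rack lies flat on the bench, released and at rest (height (world z) of plate4_center below 0.0098 m and (angle between plate4_center's own y axis and vertical below 0.12 rad or angle between plate4_center's own y axis and vertical above 3.0216 rad) and contact force between the fingers and plate4 below 0.1 N and linear speed of plate4 below 0.03 m/s), for 0.2 s.
At the end, for the whole second after the job is handed in: Two bench plates lie in the tab tray; the third and the rack's plate in the plain tray: flat within 0.12 rad, centre within 58 mm of the tray's middle seen from above and less than 31 mm above the bench, untouched by the fingers ((((horizontal distance between plate1_center and tray_tab below 0.058 m and height (world z) of plate1_center below 0.031 m and angle between plate1_center's own z axis and vertical below 0.12 rad and contact force between the fingers and plate1 below 0.1 N) and (horizontal distance between plate2_center and tray_tab below 0.058 m and height (world z) of plate2_center below 0.031 m and angle between plate2_center's own z axis and vertical below 0.12 rad and contact force between the fingers and plate2 below 0.1 N) and (horizontal distance between plate3_center and tray_plain below 0.058 m and height (world z) of plate3_center below 0.031 m and angle between plate3_center's own z axis and vertical below 0.12 rad and contact force between the fingers and plate3 below 0.1 N)) or ((horizontal distance between plate1_center and tray_tab below 0.058 m and height (world z) of plate1_center below 0.031 m and angle between plate1_center's own z axis and vertical below 0.12 rad and contact force between the fingers and plate1 below 0.1 N) and (horizontal distance between plate3_center and tray_tab below 0.058 m and height (world z) of plate3_center below 0.031 m and angle between plate3_center's own z axis and vertical below 0.12 rad and contact force between the fingers and plate3 below 0.1 N) and (horizontal distance between plate2_center and tray_plain below 0.058 m and height (world z) of plate2_center below 0.031 m and angle between plate2_center's own z axis and vertical below 0.12 rad and contact force between the fingers and plate2 below 0.1 N)) or ((horizontal distance between plate2_center and tray_tab below 0.058 m and height (world z) of plate2_center below 0.031 m and angle between plate2_center's own z axis and vertical below 0.12 rad and contact force between the fingers and plate2 below 0.1 N) and (horizontal distance between plate3_center and tray_tab below 0.058 m and height (world z) of plate3_center below 0.031 m and angle between plate3_center's own z axis and vertical below 0.12 rad and contact force between the fingers and plate3 below 0.1 N) and (horizontal distance between plate1_center and tray_plain below 0.058 m and height (world z) of plate1_center below 0.031 m and angle between plate1_center's own z axis and vertical below 0.12 rad and contact force between the fingers and plate1 below 0.1 N))) and horizontal distance between plate4_center and tray_plain below 0.058 m and height (world z) of plate4_center below 0.031 m and (angle between plate4_center's own y axis and vertical below 0.12 rad or angle between plate4_center's own y axis and vertical above 3.0216 rad) and contact force between the fingers and plate4 below 0.1 N).
It fails at once if a bystander is shifted more than 30 mm (distance of any of pad, jar, angle, wrench, tape, carton from where it was at the start of the episode above 0.03 m).
It fails at once if a plate is dropped into a tray (faster than 0.55 m/s over or in a tray, out of the fingers; a fall of some 15 mm) ((horizontal distance between plate1_center and tray_tab below 0.058 m and height (world z) of plate1_center below 0.15 m and linear speed of plate1 above 0.55 m/s and contact force between the fingers and plate1 below 0.1 N) or (horizontal distance between plate1_center and tray_plain below 0.058 m and height (world z) of plate1_center below 0.15 m and linear speed of plate1 above 0.55 m/s and contact force between the fingers and plate1 below 0.1 N) or (horizontal distance between plate2_center and tray_tab below 0.058 m and height (world z) of plate2_center below 0.15 m and linear speed of plate2 above 0.55 m/s and contact force between the fingers and plate2 below 0.1 N) or (horizontal distance between plate2_center and tray_plain below 0.058 m and height (world z) of plate2_center below 0.15 m and linear speed of plate2 above 0.55 m/s and contact force between the fingers and plate2 below 0.1 N) or (horizontal distance between plate3_center and tray_tab below 0.058 m and height (world z) of plate3_center below 0.15 m and linear speed of plate3 above 0.55 m/s and contact force between the fingers and plate3 below 0.1 N) or (horizontal distance between plate3_center and tray_plain below 0.058 m and height (world z) of plate3_center below 0.15 m and linear speed of plate3 above 0.55 m/s and contact force between the fingers and plate3 below 0.1 N) or (horizontal distance between plate4_center and tray_tab below 0.058 m and height (world z) of plate4_center below 0.15 m and linear speed of plate4 above 0.55 m/s and contact force between the fingers and plate4 below 0.1 N) or (horizontal distance between plate4_center and tray_plain below 0.058 m and height (world z) of plate4_center below 0.15 m and linear speed of plate4 above 0.55 m/s and contact force between the fingers and plate4 below 0.1 N)).
It also fails if it takes over 72 s, if anything falls off the work surface, if the arm or the gripper's body presses on something with over 40 N, if the wrist force passes 120 N, or if a joint passes its speed limit or range.

### The arm

A 6-joint arm with a two-finger parallel gripper is mounted at the origin on the work surface. World frame = base frame: x ahead of the robot, y to its left, z up, the work surface at z = 0. Lengths are in mm, angles in rad, forces in N, time in s.
With the tool pointing down it reaches from about 275 to 750 mm from the base axis. Payload 10.2 kg.
Tool frame: the origin (TCP) lies on the centre line of the jaws, within the pads' length; the fingertips stand 8 mm ahead of it and the grasp point (between the pads) lies 11 mm behind it; x points along the fingers, y is the direction in which the jaws open and shut, and the axes are right-handed (so a half turn about x gives the same grasp; the last joint's range is limited). The gripper opens to 85 mm and grips with 20 to 120 N. Pads are 22 mm wide; open, the fingers measure 114 mm over their backs; the gripper's body (76 mm by 85 mm) begins 54 mm behind the grasp point. The pads swing forward as they close: fully open they stand 13 mm farther back than shut.
Start: joints at [-1.569, 0.313, 1.498, -0, 1.331, -0.223], TCP at [117.015, -511.8, 239.294] pointing down, gripper open.
Joint ranges: [-2.94, 2.94], [-0.97, 2.17], [0.19, 2.56], [-1.23, 4.37], [0.02, 3.11], [-2.88, 2.88]. Speed limits (rad/s): [2.39, 2.39, 3.01, 3.14, 3.14, 3.14].

### API

Orientations are given as a unit quaternion [w, x, y, z].
In Python, from rig import ctrl, vision, workorder gives the robot as it stands. The module is installed in compiled form; this text tells all that it offers.
- The arm moves only by the shell command python3 -m jog 'ROWS' [OPENING] [FORCE]. ROWS is JSON, a list that holds one entry, the list of rows, each a list of 6 numbers: the shift along the tool's x, y, z in m, then the turn, a rotation vector about the tool's x, y, z in rad. A call has 1 to 12 rows; each row shifts and turns the commanded pose from where the row before left it, along the tool's axes as they then stand; what a row does not reach is not made up. A row lasts 1/8 s, in which the tool goes at most 62.5 mm and 10.7 degrees, less where a joint would pass 70% of its speed; a pose out of reach is approached as far as the arm can. A call is refused whole if a number of a shift passes 0.0625 or a number of a turn 0.188, either way. A call with a gripper value outside its range is refused whole. OPENING is the closure in counts, from 0 (fully open) to 255 (shut), set as the call begins (- or left out, the last holds). The fingers move at their own pace and stop on an object; FORCE is the grip in N (left out, the last holds). Time passes only in rows, so rows that do not move let the fingers close. It gives the time, the measured TCP pose, the force and the opening at its end, in the units of the state.
- ctrl.sense(): the state, without advancing time (a new reading comes with each control period).
- vision.capture(name): name is "scene" or "top"; returns a dict with "image" (400x640x3 uint8, red, green, blue), "mtx" (3x3 intrinsics, pixels), "k1" (the pictures are not rectified: a ray, as slopes to the right and down, at radius r is drawn at 1 + k1 r^2 times it, then the intrinsics apply), "R" (3x3) and "t" (3): a world point X has camera coordinates R X + t. Camera axes: x right, y down, z forward; pixel columns grow to the right and rows downward; lengths in mm; the calibration is good to about 2 mm. A picture is of the moment at which its call begins. There is no depth.
- workorder.finish_job(): hands the job in, once; it reports no verdict.
The state is a dict: "time_s": time; "joints": joint angles; "dq": joint speeds; "tau": joint torques, N m; "eef_pos": TCP position; "ee_rot": TCP orientation; "force": force on the tool from outside, world axes, zero at the start; "wrist_torque": the same for the moment, N m; "grip_width": opening from 0.0 (shut) to 1.0 (fully open).
Only numpy, scipy, OpenCV 4.12 (cv2) and the standard library are available. Lean on these libraries where they do the work, as an engineer would, in place of code of your own. Each camera call takes 0.05 s, during which the arm holds its last target.

## Working session

There is one attempt and no reset: what is moved stays moved. The work goes in short steps, Python scripts to look and compute and a shell command to move; the robot and the scene stay as the last step left them, time stands still between calls to the robot, and variables do not carry over. Pictures are saved under pics/ and viewed, and the job is handed in when it is done.

```bash
mkdir -p pics
python3 - <<'E'
from rig import ctrl, vision
import cv2,pickle
print(ctrl.sense())
for n in("scene","top"):
    c=vision.capture(n); pickle.dump(c,open(f"{n}0.pkl","wb"))
    cv2.imwrite(f"pics/{n}0.png",cv2.cvtColor(c["image"],cv2.COLOR_RGB2BGR)); print(n,c["mtx"],c["k1"],c["R"],c["t"])
E
```

```text
{'time_s': 0.0, 'joints': array([-1.56938870e+00,  3.13471368e-01,  1.49844088e+00,  1.06311751e-05,
        1.33100111e+00, -2.23380211e-01]), 'dq': array([ 0.00067434, -0.00051005, -0.00011051, -0.0008954 , -0.00092176,
       -0.00037332]), 'tau': array([ 1.05709976e-03, -4.12263894e+01, -2.59740311e+01, -1.09123000e-04,
        4.14601978e-03,  9.21275301e-06]), 'eef_pos': array([ 117.02272467, -511.53805199,  238.72270803]), 'ee_rot': array([ 0.07884271,  0.70270055,  0.07977004, -0.70258986]), 'force': array([ 0.41923723, -0.55861896,  0.11210755]), 'wrist_torque': array([ 0.02811623, -0.0267489 , -0.01182114]), 'grip_width': 0.9974194697215018}
scene [[373.89069455   0.         321.61853358]
 [  0.         373.89069455 193.38826737]
 [  0.           0.           1.        ]] -0.014154423889193815 [[ 0.84645209  0.53238335  0.00931782]
 [ 0.39799535 -0.62096585 -0.67527854]
 [-0.35372101  0.57529939 -0.73750394]] [-464.7947948  -164.49645859 1182.15692906]
top [[411.51182521   0.         318.53105737]
 [  0.         411.51182521 198.67884017]
 [  0.           0.           1.        ]] -0.10249301014645454 [[-0.0049324  -0.99987711 -0.01488051]
 [-0.99191785  0.00677874 -0.12670051]
 [ 0.12678581  0.01413531 -0.9918294 ]] [   5.21505977  557.82608222 1163.45148481]
```

View pics/top0.png

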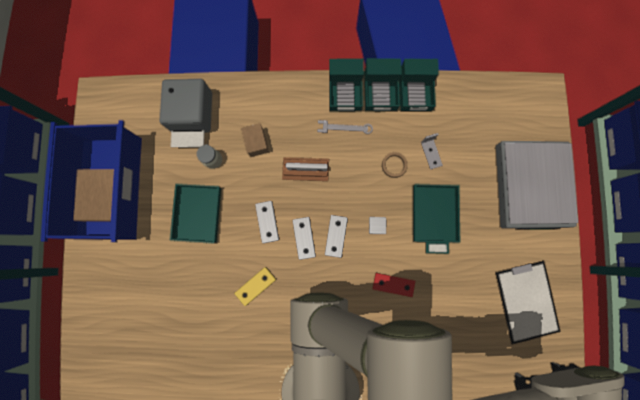

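View pics/scene0.png

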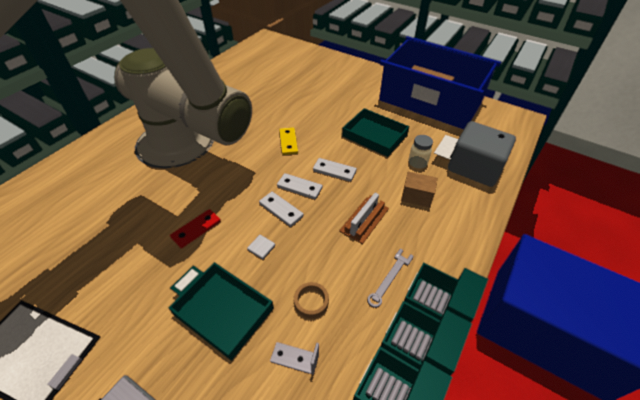

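The top view shows the three bench plates at about (267,222), (304,238) and (336,236), and the pad at (378,226). The tab tray is at (436,213), its tab pointing down toward the robot. The plain tray is at (196,213) and the rack with plate4 at (306,167). The red and yellow look-alikes are near the robot. Next I measure these.

```bash
cat > h.py <<'E'
import numpy as np,cv2
from rig import ctrl,vision
def ray(c,uv):
    uv=np.atleast_2d(np.array(uv,float)); K=c["mtx"]
    d=np.array([c["k1"],0,0,0,0.])
    p=cv2.undistortPoints(uv.reshape(-1,1,2),K,d).reshape(-1,2)
    D=np.c_[p,np.ones(len(p))]@c["R"]; C=-c["R"].T@c["t"]
    return C,D
def plane(c,uv,z):
    C,D=ray(c,uv); s=(z-C[2])/D[:,2]; return C+D*s[:,None]
def rect(P):
    (x,y),(w,h),a=cv2.minAreaRect(P[:,:2].astype(np.float32))
    if w<h: w,h,a=h,w,a+90
    return np.round([x,y,w,h,(a+90)%180-90],1)
def proj(c,X):
    r,_=cv2.Rodrigues(c["R"]); p,_=cv2.projectPoints(np.atleast_2d(np.array(X,float)),r,c["t"],c["mtx"],np.array([c["k1"],0,0,0,0.])); return p.reshape(-1,2)
def blobs(m,lo=100,hi=9000):
    cs,_=cv2.findContours(m.astype(np.uint8),cv2.RETR_EXTERNAL,cv2.CHAIN_APPROX_NONE)
    return [k for k in cs if lo<cv2.contourArea(k)<hi]
def masks(im):
    h=cv2.cvtColor(im,cv2.COLOR_RGB2HSV); H,S,V=[h[...,i].astype(int) for i in range(3)]
    return (S<45)&(V>130), (H>65)&(H<100)&(S>90)&(V<130)
E
python3 - <<'E'
import pickle
from h import *
for n in("top","scene"):
    c=pickle.load(open(n+"0.pkl","rb")); w,g=masks(c["image"])
    for nm,m,z in(("w",w,14),("g",g,35)):
        for k in blobs(m):
            k=k.reshape(-1,2); r=rect(plane(c,k,z))
            if r[2]<260: print(n,nm,k.mean(0).round(),r)
E
```

```text
top w [530. 297.] [ 251.4 -615.7  204.9  140.    11.4]
top w [437. 248.] [ 413.6 -346.7   50.8   20.5   89.3]
top w [377. 225.] [ 481.4 -169.5   47.7   47.1   89.5]
top w [304. 238.] [445.6  47.  118.6  49.    9.1]
top w [336. 236.] [450.5 -47.4 119.2  49.   -9.2]
top w [266. 222.] [493.4 157.1 118.9  48.7  10.4]
top w [306. 165.] [661.7  39.4 120.5  13.2  87.6]
top w [541. 183.] [ 6.068e+02 -6.801e+02  2.458e+02  2.158e+02 -3.000e-01]
top w [432. 154.] [ 694.  -340.2   81.1   38.3   15.9]
top w [187. 139.] [748.8 406.4 101.6  47.4 -89.3]
top w [344. 127.] [783.2 -79.3 164.8  35.2  88.3]
top g [ 27. 273.] [336.2 896.6 198.9  27.2 -84.6]
top g [616. 271.] [ 334.3 -890.8  164.7   26.8   84.4]
top g [435. 217.] [ 497.4 -340.4  195.   130.8   -1.9]
top g [195. 213.] [518.3 365.4 160.9 135.6  -3.6]
scene w [125. 393.] [ 476.6 -554.    82.3   35.9   32.7]
scene w [297. 356.] [ 696.6 -335.2   81.2   56.9   17.2]
scene w [ 41. 361.] [ 284.5 -613.   143.7  139.7   11.4]
scene w [186. 279.] [ 400.1 -334.2   52.6   21.    89.7]
scene w [390. 276.] [781.7 -82.7 163.5  34.5  85.1]
scene w [261. 246.] [ 483.9 -172.3   47.6   47.5   -1.4]
scene w [365. 208.] [640.4  70.8 123.5  13.2  87.6]
scene w [281. 207.] [451.7 -48.5 117.3  47.7  -9.4]
scene w [300. 185.] [446.2  46.4 117.4  47.6   9.4]
scene w [335. 168.] [494.6 155.9 117.   47.7  11.1]
scene w [447. 147.] [735.4 428.  104.   48.7 -84.2]
scene w [  7. 130.] [-491.8 -245.5  157.2   62.1  -27.4]
scene w [97. 69.] [-560.2  142.3  247.4   85.8   -1.9]
scene w [116.  52.] [-621.5  268.8  121.1   84.7   -0.8]
scene w [411.  28.] [ 299.8 1169.   202.6   57.8  -75.4]
scene w [196.  24.] [-545.7  647.2  181.9   50.7  -31.4]
scene g [217. 305.] [ 505.5 -345.7  210.8  135.4   -1.7]
scene g [376. 132.] [525.  351.  178.8 162.9  -3.5]
```

```bash
cat >> h.py <<'E'
from scipy.spatial.transform import Rotation as Rn
def goto(x,y,z,yawdeg=None):
    """shift & turn needed in tool axes; yaw = direction of tool y axis (mod 180)"""
    s=ctrl.sense(); q=s["ee_rot"]; R=Rn.from_quat(np.r_[q[1:],q[0]])
    M=R.as_matrix(); p=s["eef_pos"]
    if yawdeg is None: yawdeg=np.degrees(np.arctan2(M[1,1],M[0,1]))
    best=None
    for k in(0,180,):
        a=np.radians(yawdeg+k); ty=np.array([np.cos(a),np.sin(a),0]); tx=np.array([0,0,-1.]); T=np.c_[tx,ty,np.cross(tx,ty)]
        rv=(R.inv()*Rn.from_matrix(T)).as_rotvec()
        print("turn",rv.round(3),"then shift mm",(T.T@(np.array([x,y,z])-p)).round(1), "| shift now-axes",(M.T@(np.array([x,y,z])-p)).round(1))
    print("t",round(s["time_s"],2),"p",p.round(1),"ytool",M[:,1].round(3),"xtool",M[:,0].round(3),"j",s["joints"].round(2),"F",s["force"].round(1),"w",round(s["grip_width"],3))
E
python3 - <<'E'
import pickle
from h import *
def box(cx,cy,yaw,x0,x1,y0,y1,z):
    a=np.radians(yaw);c,s=np.cos(a),np.sin(a)
    return [(cx+c*u-s*v,cy+s*u+c*v,z) for u,v in((x0,y0),(x1,y0),(x1,y1),(x0,y1))]
for n,crop in(("top",(150,110,480,260)),("scene",(150,90,480,370))):
    c=pickle.load(open(n+"0.pkl","rb")); im=cv2.cvtColor(c["image"],cv2.COLOR_RGB2BGR)
    x0,y0,x1,y1=crop; f=800/(x1-x0); im=cv2.resize(im[y0:y1,x0:x1],None,fx=f,fy=f,interpolation=cv2.INTER_CUBIC)
    for b,col in((box(515,-343,-1.8,-85,85,-67,67,35),(0,0,255)),(box(520,362,-3.5,-85,85,-67,67,35),(0,0,255)),(box(655,45,87.6,-60,60,-7,7,56),(255,0,0)),
      (box(515,-343,-1.8,-80,80,-62,62,5),(0,255,255)),(box(520,362,-3.5,-80,80,-62,62,5),(0,255,255)),(box(494,156.5,10.7,-60,60,-25,25,14),(0,200,0)),(box(446,46.7,9.2,-60,60,-25,25,14),(0,200,0)),(box(451,-48,-9.3,-60,60,-25,25,14),(0,200,0))):
        p=((proj(c,b)-[x0,y0]+.5)*f).astype(int); cv2.polylines(im,[p.reshape(-1,1,2)],True,col,1)
    cv2.imwrite(f"pics/ov_{n}.png",im)
    w,g=masks(c["image"])
    for k in blobs(w):
        k=k.reshape(-1,2); r=rect(plane(c,k,56))
        if 560<r[0]<720 and abs(r[1])<100: print(n,r)
goto(494,156.5,150,100.7)
goto(446,46.7,150,99.2)
goto(451,-48,150,80.7)
E
```

```text
top [652.8  37.6 116.3  12.8  87.6]
scene [653.6  36.9 116.6  12.5  87.6]
turn [-3.104e+00 -2.000e-03 -0.000e+00] then shift mm [ 88.8 586.5 494.5] | shift now-axes [  89.6 -567.1 -516.4]
turn [ 0.038 -0.     0.001] then shift mm [  88.8 -586.5 -494.5] | shift now-axes [  89.6 -567.1 -516.4]
t 0.1 p [ 117.  -511.6  238.8] ytool [ 0.223 -0.975 -0.001] xtool [-0.     0.001 -1.   ] j [-1.57  0.31  1.5  -0.    1.33 -0.22] F [-0.2 -0.  -0.1] w 0.999
turn [-3.077e+00 -2.000e-03 -0.000e+00] then shift mm [ 88.8 498.5 414. ] | shift now-axes [  89.4 -470.8 -445.1]
turn [ 0.064 -0.     0.001] then shift mm [  88.8 -498.5 -414. ] | shift now-axes [  89.4 -470.8 -445.1]
t 0.1 p [ 117.  -511.6  238.8] ytool [ 0.223 -0.975 -0.001] xtool [-0.     0.001 -1.   ] j [-1.57  0.31  1.5  -0.    1.33 -0.22] F [-0.2 -0.  -0.1] w 0.999
turn [-2.754e+00 -2.000e-03 -0.000e+00] then shift mm [ 88.8 511.5 254.7] | shift now-axes [  89.3 -377.4 -428.9]
turn [ 0.387 -0.     0.001] then shift mm [  88.8 -511.5 -254.7] | shift now-axes [  89.3 -377.4 -428.9]
t 0.1 p [ 117.  -511.6  238.8] ytool [ 0.223 -0.975 -0.001] xtool [-0.     0.001 -1.   ] j [-1.57  0.31  1.5  -0.    1.33 -0.22] F [-0.2 -0.  -0.1] w 0.999
```

View pics/ov_top.png

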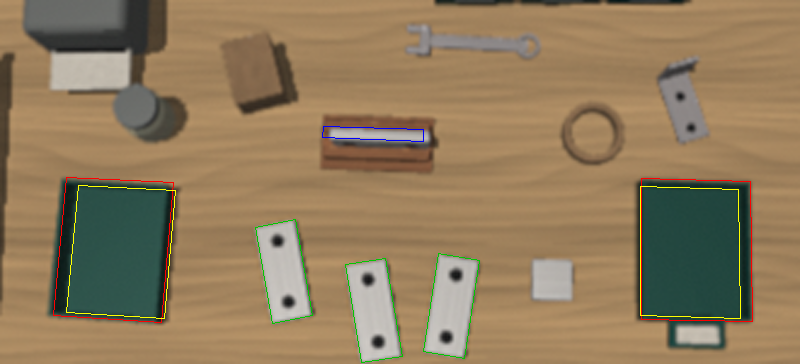

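View pics/ov_scene.png

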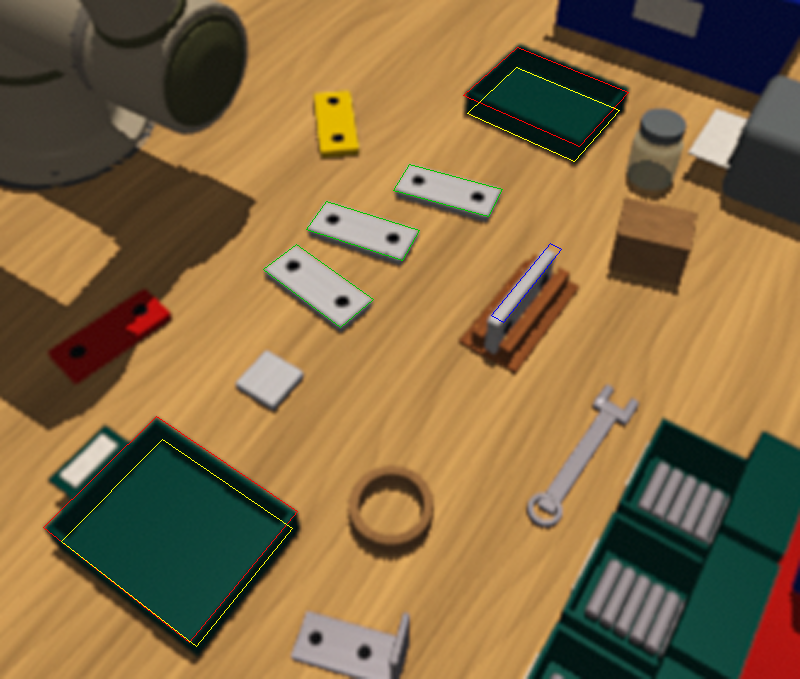

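Overlaid outlines match the image: plate tops in green, tray rims in red and the rack plate's top edge in blue. The poses are good to about 2 mm. First I go for the plate at (451,-48).

```bash
python3 -m jog '[[[0,0,0,0.129,0,0],[0,0,0,0.129,0,0],[0,0,0,0.129,0,0],[0,-0.051,-0.0255,0,0,0],[0,-0.051,-0.0255,0,0,0],[0,-0.051,-0.0255,0,0,0],[0,-0.051,-0.0255,0,0,0],[0,-0.051,-0.0255,0,0,0],[0,-0.051,-0.0255,0,0,0],[0.02,-0.051,-0.0255,0,0,0],[0.02,-0.051,-0.0255,0,0,0],[0.02,-0.051,-0.0255,0,0,0]]]' 0 60
python3 - <<'E'
from h import *
goto(451,-48,60,80.7)
E
```

```text
time_s: 1.6
eef_pos: [418.4, -94.2, 178.7]
ee_rot: [-0.057, 0.705, -0.057, -0.705]
force: [0.8, -0.7, 0.9]
grip_width: 0.994
turn [-3.142e+00  0.000e+00 -1.000e-03] then shift mm [118.7  50.8  24.7] | shift now-axes [118.7 -50.8 -24.7]
turn [ 0. -0. -0.] then shift mm [118.7 -50.8 -24.7] | shift now-axes [118.7 -50.8 -24.7]
t 1.6 p [418.4 -94.2 178.7] ytool [-0.162 -0.987  0.   ] xtool [ 0. -0. -1.] j [-0.5   0.16  1.86 -0.    1.12  1.24] F [ 0.8 -0.7  0.9] w 0.994
```

```bash
python3 -m jog '[[[0.02,-0.051,-0.0247,0,0,0],[0.05,0,0,0,0,0],[0.048,0,0,0,0,0],[0,0,0,0,0,0],[0,0,0,0,0,0]]]' 0 60
python3 - <<'E'
from h import *
goto(451,-48,8,80.7)
c=vision.capture("top"); cv2.imwrite("pics/a1.png",cv2.resize(cv2.cvtColor(c["image"],cv2.COLOR_RGB2BGR)[150:310,200:460],None,fx=3,fy=3))
c=vision.capture("scene"); cv2.imwrite("pics/a2.png",cv2.resize(cv2.cvtColor(c["image"],cv2.COLOR_RGB2BGR)[100:300,150:420],None,fx=2.9,fy=2.9))
E
```

```text
time_s: 2.22
eef_pos: [451.1, -50.0, 62.8]
ee_rot: [-0.057, 0.705, -0.058, -0.704]
force: [-0.3, 0.2, 0.8]
grip_width: 0.998
turn [ 3.141e+00 -1.000e-03  3.000e-03] then shift mm [54.8  1.9 -0.4] | shift now-axes [54.8 -2.   0.5]
turn [-0.    -0.002 -0.   ] then shift mm [54.8 -1.9  0.4] | shift now-axes [54.8 -2.   0.5]
t 2.23 p [451.1 -50.   62.8] ytool [-0.162 -0.987  0.   ] xtool [ 0.002 -0.001 -1.   ] j [-0.37  0.4   1.91 -0.    0.83  1.36] F [-0.3  0.2  0.8] w 0.998
```

View pics/a2.png

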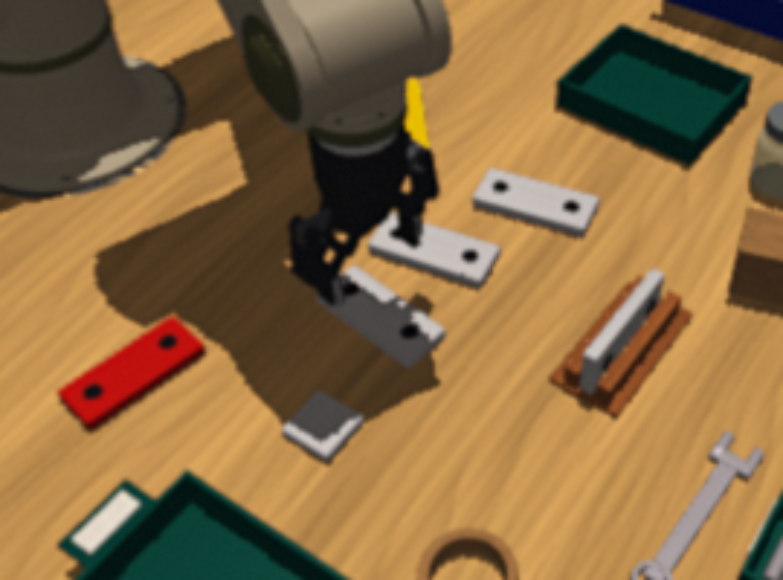

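The fingers straddle plate3, the nearest one at about (380,315) in this crop. I go down and grip.

```bash
python3 -m jog '[[[0.03,-0.002,0.0005,0,0,0],[0.023,0,0,0,0,0],[0,0,0,0,0,0],[0,0,0,0,0,0]]]' 0 60; python3 -m jog '[[[0,0,0,0,0,0],[0,0,0,0,0,0],[0,0,0,0,0,0],[0,0,0,0,0,0],[0,0,0,0,0,0]]]' 255 60
```

```text
time_s: 2.82
eef_pos: [450.9, -47.9, 9.7]
ee_rot: [-0.057, 0.706, -0.058, -0.704]
force: [-0.2, 0.6, -0.4]
grip_width: 1.003
time_s: 3.45
eef_pos: [450.4, -47.6, 9.2]
ee_rot: [-0.057, 0.705, -0.057, -0.704]
force: [-2.8, -0.3, 10.7]
grip_width: 0.567
```

```bash
python3 -m jog '[[[-0.03,0,0,0,0,0],[-0.05,0,0,0,0,0],[-0.03,0,0,0,0,0],[0,0,0,0,0,0]]]' 255 60
python3 - <<'E'
from h import *
goto(515,-343,60,88.2)
c=vision.capture("scene"); cv2.imwrite("pics/b2.png",cv2.resize(cv2.cvtColor(c["image"],cv2.COLOR_RGB2BGR)[50:300,150:450],None,fx=2.3,fy=2.3))
E
```

```text
time_s: 3.95
eef_pos: [450.9, -47.8, 119.9]
ee_rot: [-0.057, 0.706, -0.058, -0.703]
force: [-0.3, 0.6, -1.4]
grip_width: 0.566
turn [ 3.011e+00 -2.000e-03  6.000e-03] then shift mm [  59.9 -293.1   73.4] | shift now-axes [  60.6  281.  -110.7]
turn [-0.131 -0.004 -0.001] then shift mm [ 59.9 293.1 -73.4] | shift now-axes [  60.6  281.  -110.7]
t 3.95 p [450.9 -47.8 119.9] ytool [-0.161 -0.987  0.001] xtool [ 0.004 -0.001 -1.   ] j [-0.36  0.3   1.86 -0.    0.98  1.37] F [-0.3  0.6 -1.4] w 0.566
```

View pics/b2.png

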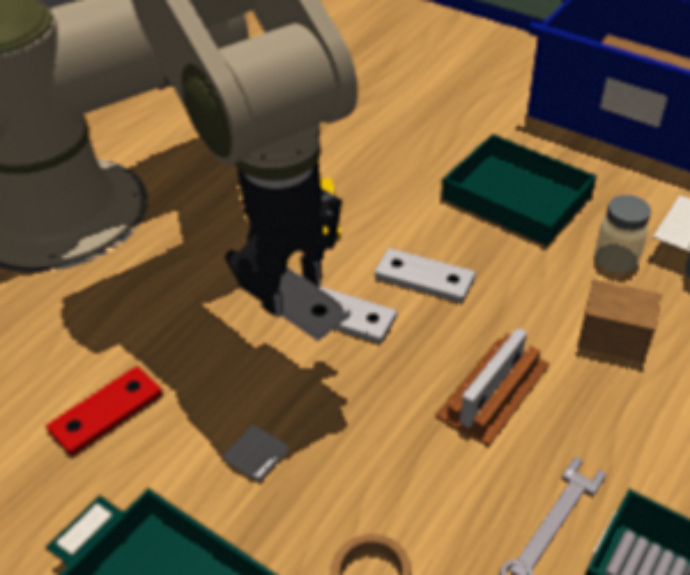

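The plate is held level, its end at about (310,300) in the crop. I carry it to the tab tray.

```bash
python3 -m jog '[[[0,0,0,-0.131,-0.004,0],[0,0.049,-0.0122,0,0,0],[0,0.049,-0.0122,0,0,0],[0,0.049,-0.0122,0,0,0],[0,0.049,-0.0122,0,0,0],[0,0.049,-0.0122,0,0,0],[0,0.048,-0.0122,0,0,0],[0.03,0,0,0,0,0],[0.03,0,0,0,0,0],[0,0,0,0,0,0],[0,0,0,0,0,0]]]' 255 60
python3 - <<'E'
from h import *
goto(515,-343,15,88.2)
E
```

```text
time_s: 5.38
eef_pos: [514.0, -342.7, 58.2]
ee_rot: [0.011, -0.706, 0.011, 0.708]
force: [0.9, 0.7, -1.9]
grip_width: 0.566
turn [-3.141 -0.     0.006] then shift mm [43.2 -0.3  1. ] | shift now-axes [43.2  0.3 -1.1]
turn [0.    0.004 0.   ] then shift mm [43.2  0.3 -1. ] | shift now-axes [43.2  0.3 -1.1]
t 5.38 p [ 514.  -342.7   58.2] ytool [-0.031 -1.    -0.   ] xtool [-0.004  0.    -1.   ] j [-0.78  0.7   1.39 -0.    1.05  0.83] F [ 0.9  0.7 -1.9] w 0.566
```

```bash
python3 -m jog '[[[0.02,0,0,0,0,0],[0.015,0,0,0,0,0],[0.006,0,0,0,0,0],[0.002,0,0,0,0,0],[0,0,0,0,0,0],[0,0,0,0,0,0]]]' 255 60
```

```text
time_s: 6.12
eef_pos: [513.9, -342.8, 15.4]
ee_rot: [0.011, -0.706, 0.011, 0.708]
force: [0.8, -0.2, -1.3]
grip_width: 0.565
```

```bash
python3 -m jog '[[[0.0015,0,0,0,0,0],[0,0,0,0,0,0]]]' 255 60; python3 -m jog '[[[0,0,0,0,0,0],[0,0,0,0,0,0],[0,0,0,0,0,0]]]' 55 60;python3 -m jog '[[[-0.03,0,0,0,0,0],[-0.05,0,0,0,0,0],[-0.05,0,0,0,0,0],[0,0,0,0,0,0]]]' 0 60
python3 - <<'E'
from h import *
goto(446,46.7,70,99.2)
for n in("top","scene"):
    c=vision.capture(n); w,g=masks(c["image"])
    for k in blobs(w):
        k=k.reshape(-1,2)
        for z in(14,19):
            r=rect(plane(c,k,z))
            if 380<r[0]<600 and abs(r[1])<450: print(n,z,r)
    x0,y0,x1,y1=(150,110,480,310) if n=="top" else (150,90,480,370)
    cv2.imwrite(f"pics/c_{n}.png",cv2.resize(cv2.cvtColor(c["image"],cv2.COLOR_RGB2BGR)[y0:y1,x0:x1],None,fx=2.1,fy=2.1))
E
```

```text
time_s: 6.38
eef_pos: [513.9, -342.8, 14.3]
ee_rot: [0.011, -0.706, 0.011, 0.708]
force: [-2.6, 1.8, 4.8]
grip_width: 0.561
time_s: 6.75
eef_pos: [513.7, -342.6, 13.4]
ee_rot: [0.011, -0.706, 0.011, 0.708]
force: [0.0, -0.5, -0.1]
grip_width: 0.781
time_s: 7.25
eef_pos: [515.5, -343.8, 147.6]
ee_rot: [-0.009, 0.708, -0.013, -0.706]
force: [-0.4, -0.9, -0.9]
grip_width: 0.998
turn [ 2.95e+00 -8.00e-03  2.00e-03] then shift mm [ 77.6 396.6  -6.2] | shift now-axes [  75.5 -388.6   81.7]
turn [-0.192 -0.001 -0.005] then shift mm [  77.6 -396.6    6.2] | shift now-axes [  75.5 -388.6   81.7]
t 7.25 p [ 515.5 -343.8  147.6] ytool [-0.031 -1.     0.005] xtool [ 0.002 -0.005 -1.   ] j [-0.78  0.6   1.32 -0.    1.22  0.83] F [-0.4 -0.9 -0.9] w 0.998
top 14 [ 481.4 -169.5   47.7   47.1   89.5]
top 19 [ 481.1 -168.9   47.5   47.    89.5]
top 14 [456.9  48.8  95.7  48.8   9.1]
top 19 [456.7  48.6  95.3  48.6   9.1]
top 14 [493.4 157.1 118.9  48.7  10.4]
top 19 [493.  156.4 118.4  48.5  10.4]
scene 14 [ 557.5 -336.3   35.7   29.9   88. ]
scene 19 [ 559.7 -337.6   35.4   29.7   88. ]
scene 14 [ 483.1 -172.4   49.5   47.7   -1.1]
scene 19 [ 485.7 -174.8   49.1   47.4   -1.1]
scene 14 [446.4  46.4 117.6  48.2   8.5]
scene 19 [449.2  42.5 116.9  47.9   8.5]
scene 14 [494.4 156.2 116.8  48.3  10.3]
scene 19 [497.  151.6 116.   48.   10.3]
```

View pics/c_scene.png

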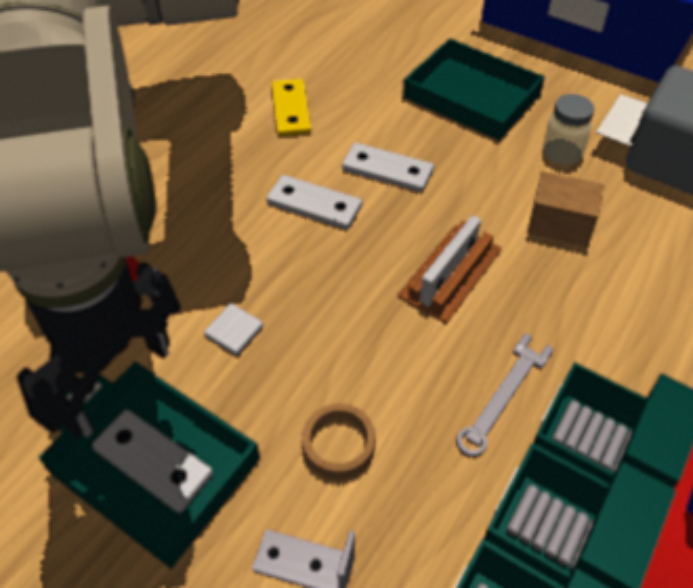

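View pics/c_top.png

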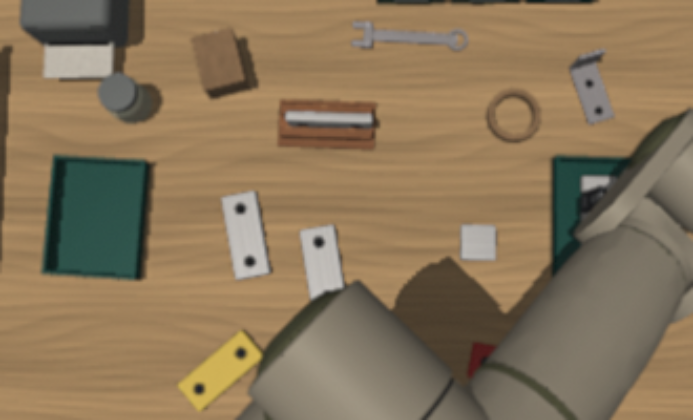

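The plate lies flat in the tab tray, in the scene crop at about (150,460). The pad has not moved. Next is plate2, bound for the plain tray.

```bash
python3 -m jog '[[[0,0,0,-0.096,0,-0.002],[0,0,0,-0.096,0,-0.002],[0,-0.0496,0.0008,0,0,0],[0,-0.0496,0.0008,0,0,0],[0,-0.0496,0.0008,0,0,0],[0,-0.0496,0.0008,0,0,0],[0,-0.0496,0.0008,0,0,0],[0,-0.0496,0.0008,0,0,0],[0.02,-0.0496,0.0008,0,0,0],[0.03,-0.0496,0.0008,0,0,0],[0.028,0,0,0,0,0],[0,0,0,0,0,0]]]' 0 60
python3 - <<'E'
from h import *
goto(446.2,46.6,9,99)
E
```

```text
time_s: 8.85
eef_pos: [442.3, 48.9, 65.3]
ee_rot: [-0.055, -0.701, -0.059, 0.708]
force: [-0.9, -0.2, 0.3]
grip_width: 0.997
turn [-3.137 -0.011  0.014] then shift mm [56.3 -2.9  3.5] | shift now-axes [56.3  3.3 -4. ]
turn [0.004 0.009 0.007] then shift mm [56.3  2.9 -3.5] | shift now-axes [56.3  3.3 -4. ]
t 8.85 p [442.3  48.9  65.3] ytool [ 0.161 -0.987 -0.007] xtool [-0.01   0.005 -1.   ] j [-0.16  0.38  1.93  0.    0.84  1.25] F [-0.9 -0.2  0.3] w 0.997
```

```bash
python3 -m jog '[[[0,0.003,-0.0035,0,0.008,0.005],[0.03,0,0,0,0,0],[0.026,0,0,0,0,0],[0,0,0,0,0,0],[0,0,0,0,0,0]]]' 0 60
python3 - <<'E'
from h import *
goto(446.2,46.6,9,99)
E
```

```text
time_s: 9.48
eef_pos: [449.1, 45.5, 12.6]
ee_rot: [0.057, 0.707, 0.057, -0.703]
force: [0.0, -0.4, -0.5]
grip_width: 1.001
turn [-3.138e+00  1.000e-03 -1.000e-02] then shift mm [ 3.6  1.5 -2.7] | shift now-axes [ 3.6 -1.5  2.8]
turn [ 0.003 -0.007 -0.001] then shift mm [ 3.6 -1.5  2.7] | shift now-axes [ 3.6 -1.5  2.8]
t 9.47 p [449.1  45.5  12.6] ytool [ 0.16  -0.987  0.001] xtool [ 0.007  0.    -1.   ] j [-0.16  0.49  1.95  0.    0.7   1.25] F [ 0.  -0.4 -0.5] w 1.001
```

```bash
python3 -m jog '[[[0.003,-0.001,0.002,0,-0.005,0],[0,0,0,0,0,0]]]' 0 60; python3 -m jog '[[[0,0,0,0,0,0],[0,0,0,0,0,0],[0,0,0,0,0,0],[0,0,0,0,0,0],[0,0,0,0,0,0]]]' 255 60; python3 -m jog '[[[-0.03,0,0,0,0,0],[-0.05,0,0,0,0,0],[-0.03,0,0,0,0,0],[0,0,0,0,0,0],[0,0,0,0,0,0]]]' 255 60
python3 - <<'E'
from h import *
goto(520,362,60,86.5)
E
```

```text
time_s: 9.72
eef_pos: [446.2, 46.7, 8.8]
ee_rot: [0.057, 0.705, 0.057, -0.705]
force: [-0.9, -0.1, -0.3]
grip_width: 1.001
time_s: 10.35
eef_pos: [446.3, 46.6, 8.9]
ee_rot: [-0.057, -0.705, -0.057, 0.705]
force: [-1.6, -0.0, 7.6]
grip_width: 0.568
time_s: 10.98
eef_pos: [445.4, 46.8, 117.2]
ee_rot: [-0.057, -0.704, -0.057, 0.706]
force: [0.2, 0.5, -2.5]
grip_width: 0.565
turn [-2.92e+00 -1.00e-03  4.00e-03] then shift mm [ 57.2 319.2  55.2] | shift now-axes [  57.1 -299.2 -124.2]
turn [0.222 0.003 0.   ] then shift mm [  57.2 -319.2  -55.2] | shift now-axes [  57.1 -299.2 -124.2]
t 10.97 p [445.4  46.8 117.2] ytool [ 0.16  -0.987 -0.001] xtool [-0.003  0.    -1.   ] j [-0.16  0.29  1.88 -0.    0.97  1.25] F [ 0.2  0.5 -2.5] w 0.565
```

```bash
python3 -m jog '[[[0,0,0,0.111,0.001,0],[0,0,0,0.111,0.001,0],[0,-0.0456,-0.0079,0,0,0],[0,-0.0456,-0.0079,0,0,0],[0,-0.0456,-0.0079,0,0,0],[0,-0.0456,-0.0079,0,0,0],[0,-0.0456,-0.0079,0,0,0],[0,-0.0456,-0.0079,0,0,0],[0,-0.0456,-0.0079,0,0,0],[0.03,0,0,0,0,0],[0.03,0,0,0,0,0],[0,0,0,0,0,0]]]' 255 60
python3 - <<'E'
from h import *
goto(520,362,14,86.5)
E
```

```text
time_s: 12.48
eef_pos: [519.0, 361.0, 54.4]
ee_rot: [0.02, -0.705, 0.023, 0.709]
force: [-0.6, 0.7, -2.0]
grip_width: 0.567
turn [ 3.141 -0.006 -0.009] then shift mm [40.4  1.1  1. ] | shift now-axes [40.4 -1.2 -1.2]
turn [-0.     0.006 -0.004] then shift mm [40.4 -1.1 -1. ] | shift now-axes [40.4 -1.2 -1.2]
t 12.47 p [519.  361.   54.4] ytool [-0.061 -0.998  0.004] xtool [-0.006 -0.003 -1.   ] j [ 0.42  0.73  1.34 -0.    1.07  2.06] F [-0.6  0.7 -2. ] w 0.567
```

```bash
python3 -m jog '[[[0.02,-0.001,-0.001,0,0.003,0],[0.014,0,0,0,0,0],[0.005,0,0,0,0,0],[0.001,0,0,0,0,0],[0,0,0,0,0,0],[0,0,0,0,0,0]]]' 255 60
```

```text
time_s: 13.22
eef_pos: [522.4, 362.9, 19.1]
ee_rot: [-0.022, 0.709, -0.022, -0.705]
force: [-0.2, 0.6, -1.5]
grip_width: 0.566
```

```bash
python3 -m jog '[[[0.003,0,0,0,0,0],[0.001,0,0,0,0,0],[0,0,0,0,0,0]]]' 255 60;python3 - <<'E'
from h import *
goto(520,362,14,86.5)
E
```

```text
time_s: 13.6
eef_pos: [522.1, 362.8, 14.4]
ee_rot: [-0.022, 0.708, -0.022, -0.705]
force: [0.4, -1.1, -3.2]
grip_width: 0.564
turn [3.141 0.    0.007] then shift mm [ 0.4 -0.9 -2. ] | shift now-axes [0.4 0.9 2. ]
turn [-0.    -0.004  0.   ] then shift mm [0.4 0.9 2. ] | shift now-axes [0.4 0.9 2. ]
t 13.6 p [522.1 362.8  14.4] ytool [-0.061 -0.998 -0.   ] xtool [ 0.004 -0.    -1.   ] j [ 0.42  0.79  1.36 -0.    0.99  2.06] F [ 0.4 -1.1 -3.2] w 0.564
```

```bash
python3 -m jog '[[[0.001,0,0,0,0,0],[0,0,0,0,0,0]]]' 255 60; python3 -m jog '[[[0,0,0,0,0,0],[0,0,0,0,0,0],[0,0,0,0,0,0]]]' 55 60;python3 -m jog '[[[-0.03,0,0,0,0,0],[-0.05,0,0,0,0,0],[-0.03,0,0,0,0,0],[0,0,0,0,0,0]]]' 0 60
python3 - <<'E'
from h import *
goto(494,156.4,60,100.5)
for n in("top","scene"):
    c=vision.capture(n); w,g=masks(c["image"])
    for k in blobs(w):
        k=k.reshape(-1,2)
        for z in(14,19):
            r=rect(plane(c,k,z))
            if 380<r[0]<600 and abs(r[1])<450: print(n,z,r)
    x0,y0,x1,y1=(150,110,480,310) if n=="top" else (150,90,480,370)
    cv2.imwrite(f"pics/d_{n}.png",cv2.resize(cv2.cvtColor(c["image"],cv2.COLOR_RGB2BGR)[y0:y1,x0:x1],None,fx=2.1,fy=2.1))
E
```

```text
time_s: 13.85
eef_pos: [522.3, 362.9, 14.0]
ee_rot: [-0.022, 0.708, -0.022, -0.705]
force: [-1.9, -0.6, 3.7]
grip_width: 0.567
time_s: 14.22
eef_pos: [522.2, 362.8, 13.5]
ee_rot: [-0.022, 0.708, -0.022, -0.705]
force: [0.9, -0.2, 0.1]
grip_width: 0.785
time_s: 14.72
eef_pos: [522.6, 363.3, 126.0]
ee_rot: [-0.022, 0.71, -0.021, -0.704]
force: [-0.4, 0.3, 0.5]
grip_width: 0.999
turn [2.897e+00 2.000e-03 1.300e-02] then shift mm [  66.  -198.3  -65.9] | shift now-axes [ 65.4 208.5  16.5]
turn [-0.244 -0.009  0.001] then shift mm [ 66.  198.3  65.9] | shift now-axes [ 65.4 208.5  16.5]
t 14.72 p [522.6 363.3 126. ] ytool [-0.061 -0.998 -0.002] xtool [ 0.009  0.002 -1.   ] j [ 0.42  0.65  1.28 -0.    1.2   2.06] F [-0.4  0.3  0.5] w 0.999
top 14 [ 413.6 -346.7   50.7   20.5   89.3]
top 19 [ 413.5 -345.3   50.5   20.4   89.3]
top 14 [ 481.4 -169.5   47.7   47.1   89.5]
top 19 [ 481.1 -168.9   47.5   47.    89.5]
top 14 [493.  364.5  59.9  46.5  -0. ]
top 19 [492.6 362.9  59.6  46.3  -0. ]
top 14 [493.4 157.  118.9  48.6  10.4]
top 19 [493.  156.3 118.4  48.4  10.4]
top 14 [ 514.3 -343.1  117.4   48.3   -2.2]
top 19 [ 513.8 -341.7  116.9   48.1   -2.2]
scene 14 [ 512.7 -341.4  118.4   48.9   -1.8]
scene 19 [ 515.1 -342.7  117.6   48.6   -1.8]
scene 14 [ 400.1 -334.5   52.    21.    89.7]
scene 19 [ 403.3 -335.8   51.6   20.8   89.7]
scene 14 [ 483.8 -172.2   47.6   47.2   -1.7]
scene 19 [ 486.4 -174.6   47.3   46.8   -1.7]
scene 14 [493.5 156.7 118.3  48.5  10.3]
scene 19 [496.1 152.1 117.5  48.1  10.3]
scene 14 [489.9 370.2  58.5  48.   -2. ]
scene 19 [492.5 364.2  58.1  47.7  -2. ]
```

View pics/d_scene.png

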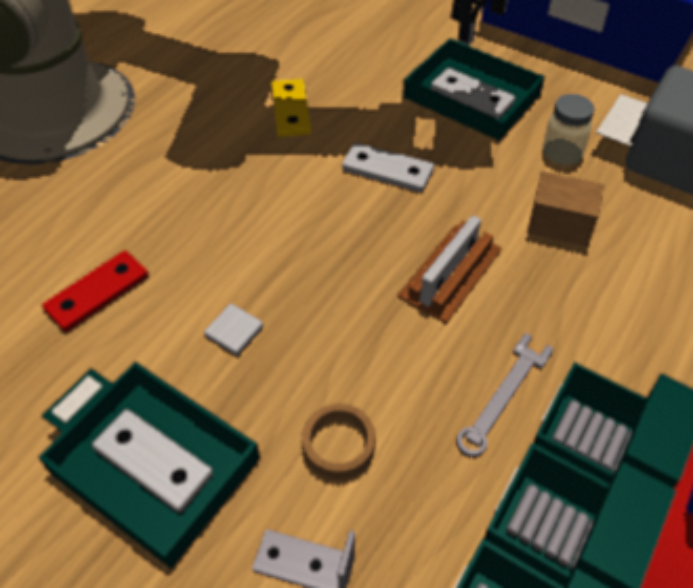

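One plate now lies flat in each tray: tab tray at (150,460) in the crop, plain tray at (475,90). The third bench plate is untouched at (390,167). I pick that one next.

```bash
python3 -m jog '[[[0,0,0,-0.122,-0.003,0],[0,0,0,-0.122,-0.003,0],[0,0.0496,0.0165,0,0,0],[0,0.0496,0.0165,0,0,0],[0,0.0496,0.0165,0,0,0],[0,0.0496,0.0165,0,0,0],[0.03,0,0,0,0,0],[0.03,0,0,0,0,0],[0,0,0,0,0,0],[0,0,0,0,0,0]]]' 0 60
python3 - <<'E'
from h import *
goto(494,156.4,9,100.5)
E
```

```text
time_s: 16.08
eef_pos: [492.9, 155.8, 64.0]
ee_rot: [-0.065, -0.704, -0.064, 0.705]
force: [0.2, 0.8, 0.2]
grip_width: 0.999
turn [ 3.141e+00 -0.000e+00 -2.000e-03] then shift mm [55.   0.4  1.2] | shift now-axes [55.  -0.4 -1.2]
turn [-0.     0.001 -0.   ] then shift mm [55.  -0.4 -1.2] | shift now-axes [55.  -0.4 -1.2]
t 16.07 p [492.9 155.8  64. ] ytool [ 0.182 -0.983  0.   ] xtool [-0.001 -0.001 -1.   ] j [ 0.08  0.51  1.72 -0.    0.92  1.47] F [0.2 0.8 0.2] w 0.999
```

```bash
python3 -m jog '[[[0.03,0,-0.001,0,0,0],[0.02,0,0,0,0,0],[0.004,0,0,0,0,0],[0,0,0,0,0,0]]]' 0 60; python3 -m jog '[[[0,0,0,0,0,0],[0,0,0,0,0,0],[0,0,0,0,0,0],[0,0,0,0,0,0],[0,0,0,0,0,0]]]' 255 60; python3 -m jog '[[[-0.03,0,0,0,0,0],[-0.05,0,0,0,0,0],[-0.03,0,0,0,0,0],[0,0,0,0,0,0],[0,0,0,0,0,0]]]' 255 60
python3 - <<'E'
from h import *
goto(514,-343,80,88.2)
E
```

```text
time_s: 16.58
eef_pos: [494.2, 156.0, 10.6]
ee_rot: [-0.065, -0.704, -0.064, 0.704]
force: [0.2, 0.0, -0.8]
grip_width: 0.997
time_s: 17.2
eef_pos: [494.1, 155.9, 10.7]
ee_rot: [-0.065, -0.704, -0.064, 0.704]
force: [-1.9, -0.8, 7.2]
grip_width: 0.57
time_s: 17.82
eef_pos: [493.0, 155.8, 118.3]
ee_rot: [-0.065, -0.703, -0.064, 0.706]
force: [-0.8, -0.3, -1.6]
grip_width: 0.562
turn [-2.927e+00  1.000e-03  6.000e-03] then shift mm [  38.3 -497.9   36.6] | shift now-axes [ 38.6 494.3  69.9]
turn [ 0.214  0.004 -0.   ] then shift mm [ 38.3 497.9 -36.6] | shift now-axes [ 38.6 494.3  69.9]
t 17.82 p [493.  155.8 118.3] ytool [ 0.182 -0.983  0.   ] xtool [-0.004 -0.001 -1.   ] j [ 0.08  0.43  1.68 -0.    1.04  1.47] F [-0.8 -0.3 -1.6] w 0.562
```

```bash
python3 -m jog '[[[0,0,0,0.107,0.001,0],[0,0,0,0.107,0.001,0],[0,0.0498,-0.0037,0,0,0],[0,0.0498,-0.0037,0,0,0],[0,0.0498,-0.0037,0,0,0],[0,0.0498,-0.0037,0,0,0],[0,0.0498,-0.0037,0,0,0],[0,0.0498,-0.0037,0,0,0],[0,0.0498,-0.0037,0,0,0],[0,0.0498,-0.0037,0,0,0],[0,0.0498,-0.0037,0,0,0],[0,0.0498,-0.0037,0,0,0]]]' 255 60;  python3 -m jog '[[[0.02,0,0,0,0,0],[0.015,0,0,0,0,0],[0,0,0,0,0,0],[0,0,0,0,0,0]]]' 255 60
python3 - <<'E'
from h import *
goto(514,-343,30,88.2)
E
```

```text
time_s: 19.32
eef_pos: [514.5, -344.1, 117.7]
ee_rot: [0.012, -0.706, 0.01, 0.708]
force: [1.6, 0.2, -2.4]
grip_width: 0.564
time_s: 19.82
eef_pos: [515.6, -342.6, 85.2]
ee_rot: [-0.011, 0.707, -0.011, -0.707]
force: [0.4, -0.1, -1.2]
grip_width: 0.565
turn [-3.141e+00  1.000e-03 -1.000e-03] then shift mm [55.2 -0.4 -1.6] | shift now-axes [55.2  0.4  1.6]
turn [ 0.001 -0.001 -0.001] then shift mm [55.2  0.4  1.6] | shift now-axes [55.2  0.4  1.6]
t 19.82 p [ 515.6 -342.6   85.2] ytool [-0.03  -1.     0.001] xtool [ 0.001 -0.001 -1.   ] j [-0.78  0.66  1.37  0.    1.1   0.83] F [ 0.4 -0.1 -1.2] w 0.565
```

```bash
python3 -m jog '[[[0.03,0,0.001,0,0,0],[0.016,0,0,0,0,0],[0.005,0,0,0,0,0],[0,0,0,0,0,0],[0,0,0,0,0,0],[0,0,0,0,0,0]]]' 255 60
python3 - <<'E'
from h import *
goto(514,-343,30,88.2)
E
```

```text
time_s: 20.58
eef_pos: [514.5, -343.2, 34.5]
ee_rot: [-0.011, 0.707, -0.011, -0.707]
force: [0.2, -0.0, -1.5]
grip_width: 0.563
turn [-3.141e+00  2.000e-03 -2.000e-03] then shift mm [ 4.5  0.2 -0.5] | shift now-axes [ 4.5 -0.2  0.5]
turn [ 0.    -0.001 -0.001] then shift mm [ 4.5 -0.2  0.5] | shift now-axes [ 4.5 -0.2  0.5]
t 20.57 p [ 514.5 -343.2   34.5] ytool [-0.031 -1.     0.001] xtool [ 0.001 -0.001 -1.   ] j [-0.78  0.73  1.41  0.    1.    0.82] F [ 0.2 -0.  -1.5] w 0.563
```

```bash
python3 -m jog '[[[0.003,0,0,0,0,0],[0.001,0,0,0,0,0],[0,0,0,0,0,0]]]' 255 60;python3 -m jog '[[[0.001,0,0,0,0,0],[0,0,0,0,0,0]]]' 255 60
```

```text
time_s: 20.95
eef_pos: [514.3, -343.0, 29.8]
ee_rot: [-0.011, 0.707, -0.011, -0.707]
force: [0.9, -0.1, -2.1]
grip_width: 0.568
time_s: 21.2
eef_pos: [514.3, -343.0, 29.8]
ee_rot: [-0.011, 0.707, -0.011, -0.707]
force: [-4.2, 2.7, 6.4]
grip_width: 0.564
```

```bash
python3 -m jog '[[[0,0,0,0,0,0],[0,0,0,0,0,0],[0,0,0,0,0,0]]]' 55 60;python3 -m jog '[[[-0.03,0,0,0,0,0],[-0.05,0,0,0,0,0],[-0.03,0,0,0,0,0],[0,0,0,0,0,0]]]' 0 60
python3 - <<'E'
from h import *
goto(653,37.3,100,177.6)
for n in("top","scene"):
    c=vision.capture(n); w,g=masks(c["image"])
    for k in blobs(w):
        k=k.reshape(-1,2)
        r=rect(plane(c,k,56))
        if 600<r[0]<700 and abs(r[1])<100: print(n,r)
    x0,y0,x1,y1=(150,110,480,310) if n=="top" else (150,90,480,370)
    cv2.imwrite(f"pics/e_{n}.png",cv2.resize(cv2.cvtColor(c["image"],cv2.COLOR_RGB2BGR)[y0:y1,x0:x1],None,fx=2.1,fy=2.1))
E
```

```text
time_s: 21.58
eef_pos: [514.3, -343.0, 28.8]
ee_rot: [-0.011, 0.707, -0.011, -0.707]
force: [-0.0, -0.0, 0.1]
grip_width: 0.784
time_s: 22.08
eef_pos: [515.0, -343.7, 141.2]
ee_rot: [-0.01, 0.708, -0.012, -0.706]
force: [1.0, 0.3, -1.0]
grip_width: 1.002
turn [ 1.581 -0.006  0.   ] then shift mm [  41.2 -121.9  386.4] | shift now-axes [  40.4 -385.2 -125.9]
turn [-1.56  -0.    -0.006] then shift mm [  41.2  121.9 -386.4] | shift now-axes [  40.4 -385.2 -125.9]
t 22.07 p [ 515.  -343.7  141.2] ytool [-0.031 -1.     0.004] xtool [ 0.004 -0.004 -1.   ] j [-0.78  0.6   1.33  0.    1.21  0.82] F [ 1.   0.3 -1. ] w 1.002
top [652.9  37.5 116.3  12.7  87.6]
scene [653.5  35.5 116.5  12.7  87.8]
```

View pics/e_scene.png

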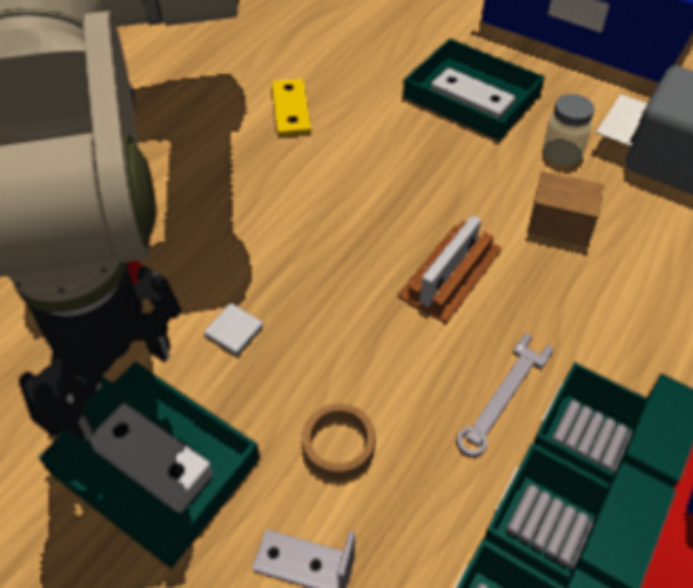

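The second plate lies on top of the first in the tab tray, at (150,455) in the crop. The rack plate is still standing at (653,37). I turn a quarter and move above it.

```bash
python3 -m jog '[[[0,0,0,-0.1733,0,0],[0,0,0,-0.1733,0,0],[0,0,0,-0.1733,0,0],[0,0,0,-0.1733,0,0],[0,0,0,-0.1733,0,0],[0,0,0,-0.1733,0,0],[0,0,0,-0.1733,0,0],[0,0,0,-0.1733,0,0],[0,0,0,-0.1733,0,0]]]' 0 60
python3 -m jog '[[[0,0.0152,-0.0483,0,0,0],[0,0.0152,-0.0483,0,0,0],[0,0.0152,-0.0483,0,0,0],[0,0.0152,-0.0483,0,0,0],[0,0.0152,-0.0483,0,0,0],[0,0.0152,-0.0483,0,0,0],[0,0.0152,-0.0483,0,0,0],[0,0.0152,-0.0483,0,0,0],[0.03,0,0,0,0,0],[0,0,0,0,0,0],[0,0,0,0,0,0]]]' 0 60
python3 - <<'E'
from h import *
goto(653.2,37,40,-2.4)
E
```

```text
time_s: 23.3
eef_pos: [513.7, -342.5, 137.0]
ee_rot: [0.49, 0.509, 0.492, -0.509]
force: [-0.6, -0.1, -0.1]
grip_width: 0.999
time_s: 24.68
eef_pos: [652.1, 37.4, 109.0]
ee_rot: [-0.489, -0.511, -0.489, 0.511]
force: [-0.7, -0.2, 0.7]
grip_width: 1.0
turn [-0.001  0.    -0.   ] then shift mm [69.   1.1  0.3] | shift now-axes [69.   1.1  0.3]
turn [ 3.14e+00 -0.00e+00 -1.00e-03] then shift mm [69.  -1.1 -0.3] | shift now-axes [69.   1.1  0.3]
t 24.68 p [652.1  37.4 109. ] ytool [ 0.999 -0.043  0.   ] xtool [ 0. -0. -1.] j [-0.12  0.71  1.23 -0.    1.21 -0.08] F [-0.7 -0.2  0.7] w 1.0
```

```bash
python3 -m jog '[[[0.03,0.001,0,0,0,0],[0.03,0,0,0,0,0],[0.006,0,0,0,0,0],[0,0,0,0,0,0]]]' 0 60; python3 -m jog '[[[0,0,0,0,0,0],[0,0,0,0,0,0],[0,0,0,0,0,0],[0,0,0,0,0,0],[0,0,0,0,0,0],[0,0,0,0,0,0]]]' 255 40
python3 - <<'E'
from h import *
goto(440,60,100,-2.4)
E
```

```text
time_s: 25.18
eef_pos: [653.6, 37.5, 44.0]
ee_rot: [0.49, 0.511, 0.489, -0.51]
force: [-0.3, -0.3, 0.6]
grip_width: 1.0
time_s: 25.92
eef_pos: [653.3, 37.9, 43.1]
ee_rot: [0.49, 0.511, 0.489, -0.51]
force: [0.1, 0.2, 2.8]
grip_width: 0.151
turn [-0.     0.    -0.001] then shift mm [ -56.9 -214.   -13.2] | shift now-axes [ -57.1 -213.9  -13.1]
turn [ 3.141e+00 -2.000e-03 -1.000e-03] then shift mm [-56.9 214.   13.2] | shift now-axes [ -57.1 -213.9  -13.1]
t 25.93 p [653.3  37.9  43.1] ytool [ 0.999 -0.042  0.001] xtool [ 0.001 -0.    -1.   ] j [-0.12  0.79  1.27 -0.    1.08 -0.08] F [0.1 0.2 2.8] w 0.151
```

```bash
python3 -m jog '[[[-0.02,0,0,0,0,0],[-0.04,0,0,0,0,0],[0,-0.0428,-0.0026,0,0,0],[0,-0.0428,-0.0026,0,0,0],[0,-0.0428,-0.0026,0,0,0],[0,-0.0428,-0.0026,0,0,0],[0,-0.0428,-0.0026,0,0,0],[0.03,0,0,0,0,0],[0,0,0,0,0,0],[0,0,0,0,0,0]]]' 255 60
python3 - <<'E'
from h import *
goto(440,60,37,-2.4)
c=vision.capture("scene"); cv2.imwrite("pics/f.png",cv2.resize(cv2.cvtColor(c["image"],cv2.COLOR_RGB2BGR)[50:300,150:450],None,fx=2.3,fy=2.3))
E
```

```text
time_s: 27.18
eef_pos: [440.7, 59.8, 73.7]
ee_rot: [0.49, 0.511, 0.489, -0.51]
force: [0.0, -0.1, -2.5]
grip_width: 0.149
turn [-0.     0.    -0.002] then shift mm [36.7 -0.7 -0.1] | shift now-axes [36.7 -0.7 -0.2]
turn [ 3.141e+00 -3.000e-03 -1.000e-03] then shift mm [36.7  0.7  0.1] | shift now-axes [36.7 -0.7 -0.2]
t 27.18 p [440.7  59.8  73.7] ytool [ 0.999 -0.042  0.002] xtool [ 0.002 -0.001 -1.   ] j [-0.13  0.36  1.93 -0.    0.85 -0.09] F [ 0.  -0.1 -2.5] w 0.149
```

View pics/f.png

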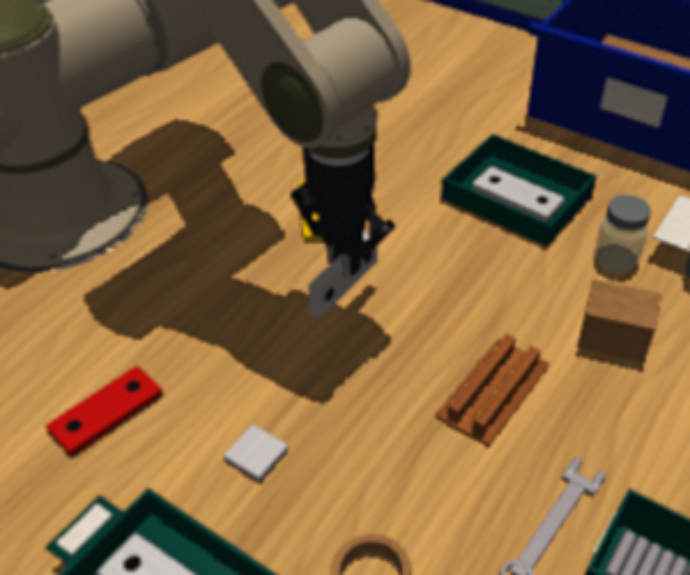

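The rack plate is held upright and clear of the rack, at about (340,285) in the crop. I lower it onto the bench.

```bash
python3 -m jog '[[[0.02,0,0,0,0,0],[0.012,0,0,0,0,0],[0.003,0,0,0,0,0],[0,0,0,0,0,0],[0,0,0,0,0,0]]]' 255 60
```

```text
time_s: 27.85
eef_pos: [440.2, 59.9, 38.2]
ee_rot: [0.49, 0.511, 0.489, -0.51]
force: [-0.5, 0.4, -2.7]
grip_width: 0.15
```

```bash
python3 -m jog '[[[0.0015,0,0,0,0,0],[0,0,0,0,0,0]]]' 255 60
```

```text
time_s: 28.1
eef_pos: [440.3, 59.9, 37.1]
ee_rot: [0.49, 0.511, 0.489, -0.51]
force: [-2.0, -0.6, 7.9]
grip_width: 0.148
```

```bash
python3 -m jog '[[[0,0,0,0,0,0],[0,0,0,0,0,0],[0,0,0,0,0,0],[-0.04,0,0,0,0,0],[-0.03,0,0,0,0,0]]]' 100 60; python3 -m jog '[[[0,-0.03,0,0,0,0],[0,-0.03,0,0,0,0],[0,0,0,0,0,0],[0,0,0,0,0,0],[0,0,0,0,0,0]]]' 255 60
python3 - <<'E'
from h import *
goto(385,62,48,-2.4)
c=vision.capture("scene"); cv2.imwrite("pics/g.png",cv2.resize(cv2.cvtColor(c["image"],cv2.COLOR_RGB2BGR)[50:300,150:450],None,fx=2.3,fy=2.3))
E
```

```text
time_s: 28.72
eef_pos: [439.9, 59.9, 107.3]
ee_rot: [0.49, 0.511, 0.489, -0.51]
force: [0.2, -0.0, -0.2]
grip_width: 0.61
time_s: 29.35
eef_pos: [380.6, 62.4, 106.2]
ee_rot: [0.49, 0.511, 0.489, -0.51]
force: [0.1, -1.0, 0.5]
grip_width: -0.001
turn [-0.     0.    -0.001] then shift mm [58.2  4.4  0.2] | shift now-axes [58.2  4.4  0.2]
turn [ 3.141e+00 -1.000e-03 -1.000e-03] then shift mm [58.2 -4.4 -0.2] | shift now-axes [58.2  4.4  0.2]
t 29.35 p [380.6  62.4 106.2] ytool [ 0.999 -0.042  0.001] xtool [ 0.001 -0.    -1.   ] j [-0.14  0.19  2.06 -0.    0.89 -0.1 ] F [ 0.1 -1.   0.5] w -0.001
```

View pics/g.png

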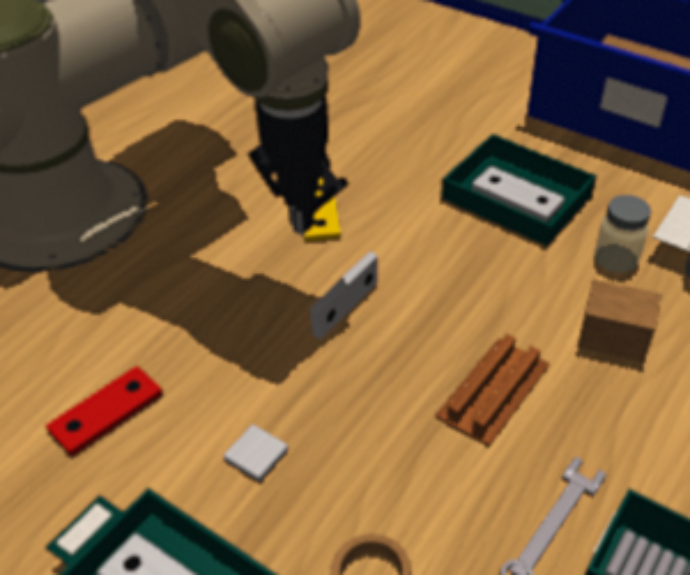

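The plate stands by itself at (345,295) in the crop, with the shut fingers behind it. I lower them and push near its top edge.

```bash
python3 -m jog '[[[0.03,0,0,0,0,0],[0.025,0,0,0,0,0],[0,0,0,0,0,0],[0,0.015,0,0,0,0],[0,0.012,0,0,0,0],[0,0.008,0,0,0,0],[0,0.008,0,0,0,0],[0,0.008,0,0,0,0],[0,0.006,0,0,0,0],[0,0,0,0,0,0],[0,0,0,0,0,0],[0,0,0,0,0,0]]]' 255 60
python3 - <<'E'
from h import *
goto(470,60,60,-2.4)
for n in("top","scene"):
    c=vision.capture(n); w,g=masks(c["image"])
    for k in blobs(w):
        r=rect(plane(c,k.reshape(-1,2),14))
        if 400<r[0]<600 and abs(r[1])<150: print(n,r)
    cv2.imwrite(f"pics/h_{n}.png",cv2.resize(cv2.cvtColor(c["image"],cv2.COLOR_RGB2BGR)[50:300,150:450],None,fx=2.3,fy=2.3))
E
```

```text
time_s: 30.9
eef_pos: [436.7, 60.1, 51.2]
ee_rot: [-0.489, -0.51, -0.489, 0.51]
force: [0.3, -0.5, -0.7]
grip_width: 0.002
turn [-0.  0. -0.] then shift mm [-8.8 33.3 -1.3] | shift now-axes [-8.8 33.3 -1.3]
turn [ 3.141e+00 -1.000e-03 -1.000e-03] then shift mm [ -8.8 -33.3   1.3] | shift now-axes [-8.8 33.3 -1.3]
t 30.9 p [436.7  60.1  51.2] ytool [ 0.999 -0.042  0.   ] xtool [ 0. -0. -1.] j [-0.13  0.4   1.95 -0.    0.79 -0.09] F [ 0.3 -0.5 -0.7] w 0.002
scene [475.9  89.   53.   46.5  86.5]
```

View pics/h_scene.png

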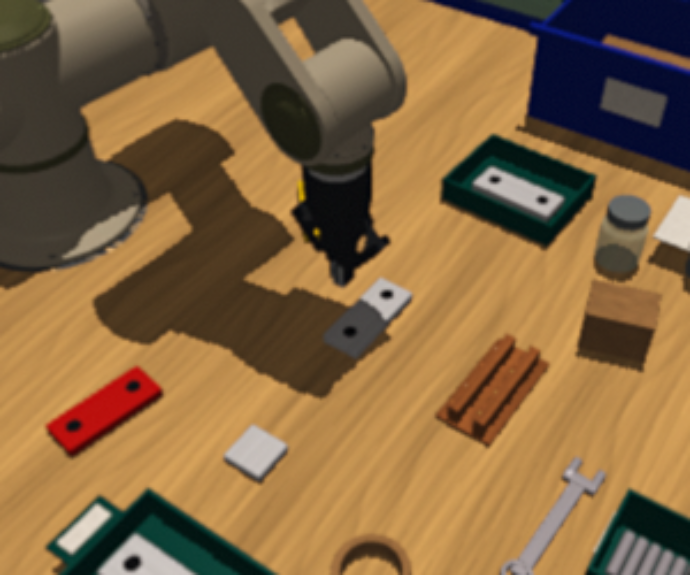

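The plate has tipped flat, in the crop at about (368,318), half in shadow. I raise and open the gripper, then look again.

```bash
python3 -m jog '[[[-0.03,0,0,0,0,0],[-0.03,-0.03,0,0,0,0],[0,-0.04,0,0,0,0],[0,0,0,0,0,0],[0,0,0,0,0,0]]]' 0 60
python3 - <<'E'
from h import *
for n in("top","scene"):
    c=vision.capture(n); h=cv2.cvtColor(c["image"],cv2.COLOR_RGB2HSV).astype(int); m=(h[...,1]<60)&(h[...,2]>60)
    for k in blobs(m):
        r=rect(plane(c,k.reshape(-1,2),14))
        if 400<r[0]<600 and abs(r[1])<150: print(n,r)
    cv2.imwrite(f"pics/i_{n}.png",cv2.resize(cv2.cvtColor(c["image"],cv2.COLOR_RGB2BGR)[50:300,150:450],None,fx=2.3,fy=2.3))
goto(474.5,58,60,-2.8)
E
```

```text
time_s: 31.62
eef_pos: [367.6, 62.9, 111.4]
ee_rot: [0.49, 0.511, 0.489, -0.51]
force: [-0.3, 0.3, -0.6]
grip_width: 0.997
top [473.7  57.4 119.7  50.8  87.8]
scene [477.   53.5 123.7  52.9  86.9]
turn [ 0.006  0.    -0.001] then shift mm [ 51.2 107.   -0.3] | shift now-axes [ 51.3 106.9   0.3]
turn [-3.135e+00  2.000e-03  1.000e-03] then shift mm [  51.2 -107.     0.3] | shift now-axes [ 51.3 106.9   0.3]
t 31.73 p [367.6  62.9 111.2] ytool [ 0.999 -0.042  0.001] xtool [ 0.001 -0.    -1.   ] j [-0.15  0.15  2.09 -0.    0.9  -0.1 ] F [-0.5  0.6 -0.1] w 1.002
```

View pics/i_scene.png

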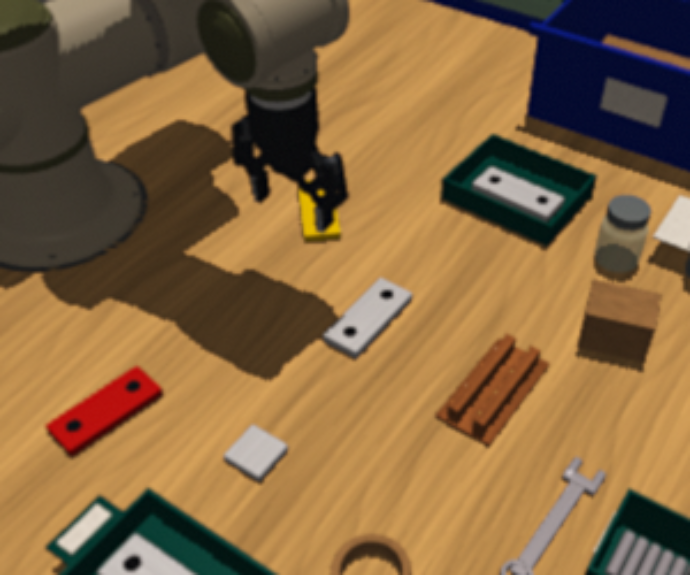

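View pics/i_top.png

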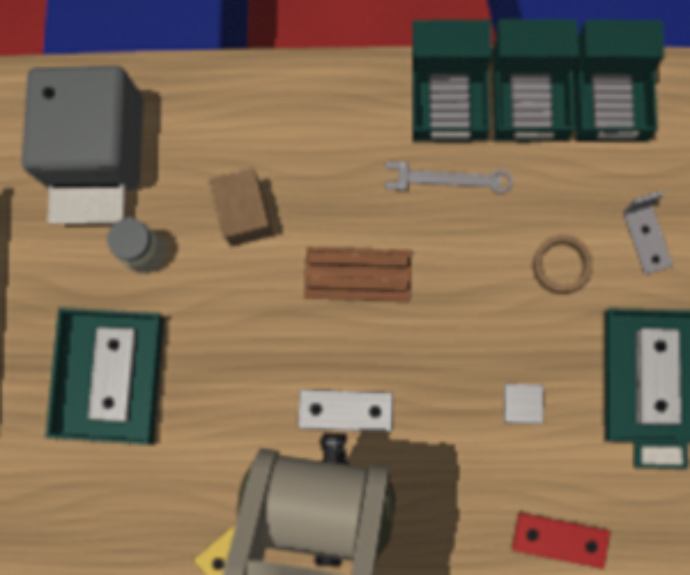

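Plate4 lies flat on the bench at (474,57). In the top crop its centre is at (346,410). I pick it up again as it lies.

```bash
python3 -m jog '[[[0,0.0355,0,0,0,0],[0,0.0355,0.0005,0,0,0],[0.02,0.0355,0.0005,0,0,0],[0.03,0,0,0,0,0],[0,0,0,0,0,0],[0,0,0,0,0,0]]]' 0 60
python3 - <<'E'
from h import *
goto(474,57,9,-2.4)
E
```

```text
time_s: 32.48
eef_pos: [473.7, 57.5, 61.9]
ee_rot: [0.49, 0.511, 0.489, -0.51]
force: [0.2, -0.1, -0.2]
grip_width: 1.0
turn [-0.     0.    -0.001] then shift mm [52.9  0.3  0.5] | shift now-axes [52.9  0.2  0.5]
turn [ 3.141e+00 -2.000e-03 -1.000e-03] then shift mm [52.9 -0.3 -0.5] | shift now-axes [52.9  0.2  0.5]
t 32.48 p [473.7  57.5  61.9] ytool [ 0.999 -0.042  0.001] xtool [ 0.001 -0.    -1.   ] j [-0.13  0.44  1.84 -0.    0.86 -0.08] F [ 0.2 -0.1 -0.2] w 1.0
```

```bash
python3 -m jog '[[[0.03,0,0,0,0,0],[0.02,0,0,0,0,0],[0.002,0,0,0,0,0],[0,0,0,0,0,0]]]' 0 60; python3 -m jog '[[[0,0,0,0,0,0],[0,0,0,0,0,0],[0,0,0,0,0,0],[0,0,0,0,0,0],[0,0,0,0,0,0]]]' 255 60; python3 -m jog '[[[-0.03,0,0,0,0,0],[-0.05,0,0,0,0,0],[-0.03,0,0,0,0,0],[0,0,0,0,0,0],[0,0,0,0,0,0]]]' 255 60
python3 - <<'E'
from h import *
goto(521,362.5,80,86.5)
E
```

```text
time_s: 32.98
eef_pos: [474.0, 57.4, 10.4]
ee_rot: [0.49, 0.511, 0.489, -0.51]
force: [0.0, -0.2, 0.3]
grip_width: 1.002
time_s: 33.6
eef_pos: [473.8, 57.5, 10.2]
ee_rot: [0.49, 0.511, 0.489, -0.51]
force: [-1.5, 0.9, 8.7]
grip_width: 0.563
time_s: 34.22
eef_pos: [472.5, 57.6, 118.0]
ee_rot: [-0.489, -0.51, -0.49, 0.511]
force: [-0.5, -0.7, -2.8]
grip_width: 0.564
turn [-1.552e+00 -1.000e-03  1.000e-03] then shift mm [ 38.  307.3  29.8] | shift now-axes [  37.9   35.6 -306.7]
turn [1.59e+00 1.00e-03 1.00e-03] then shift mm [  38.  -307.3  -29.8] | shift now-axes [  37.9   35.6 -306.7]
t 34.23 p [472.5  57.6 118. ] ytool [ 0.999 -0.042 -0.002] xtool [-0.002 -0.    -1.   ] j [-0.13  0.35  1.8  -0.    1.   -0.08] F [-0.5 -0.7 -2.8] w 0.564
```

```bash
python3 -m jog '[[[0,0,0,-0.1724,0,0],[0,0,0,-0.1724,0,0],[0,0,0,-0.1724,0,0],[0,0,0,-0.1724,0,0],[0,0,0,-0.1724,0,0],[0,0,0,-0.1724,0,0],[0,0,0,-0.1724,0,0],[0,0,0,-0.1724,0,0],[0,0,0,-0.1724,0,0]]]' 255 60; python3 -m jog '[[[0,0.0439,0.0042,0,0,0],[0,0.0439,0.0042,0,0,0],[0,0.0439,0.0042,0,0,0],[0,0.0439,0.0042,0,0,0],[0,0.0439,0.0042,0,0,0],[0,0.0439,0.0042,0,0,0],[0,0.0439,0.0042,0,0,0],[0.02,0,0,0,0,0],[0.02,0,0,0,0,0],[0,0,0,0,0,0],[0,0,0,0,0,0]]]' 255 60
python3 - <<'E'
from h import *
goto(521,362.5,29,86.5)
E
```

```text
time_s: 35.35
eef_pos: [472.4, 57.6, 117.5]
ee_rot: [0.706, 0.02, 0.708, -0.02]
force: [0.6, 0.0, -2.6]
grip_width: 0.567
time_s: 36.72
eef_pos: [521.6, 362.4, 79.0]
ee_rot: [0.707, 0.022, 0.707, -0.022]
force: [0.3, -0.9, -1.9]
grip_width: 0.565
turn [-0.001  0.     0.001] then shift mm [50.   0.1 -0.6] | shift now-axes [50.   0.1 -0.6]
turn [ 3.141e+00  1.000e-03 -0.000e+00] then shift mm [50.  -0.1  0.6] | shift now-axes [50.   0.1 -0.6]
t 36.73 p [521.6 362.4  79. ] ytool [ 0.062  0.998 -0.001] xtool [ 0.    -0.001 -1.   ] j [ 0.42  0.7   1.32 -0.    1.12 -1.09] F [ 0.3 -0.9 -1.9] w 0.565
```

```bash
python3 -m jog '[[[0.025,0,0,0,0,0],[0.015,0,0,0,0,0],[0.006,0,0,0,0,0],[0.001,0,0,0,0,0],[0,0,0,0,0,0],[0,0,0,0,0,0]]]' 255 60; python3 -m jog '[[[0.002,0,0,0,0,0],[0,0,0,0,0,0]]]' 255 60
```

```text
time_s: 37.48
eef_pos: [521.8, 362.6, 32.7]
ee_rot: [0.707, 0.022, 0.706, -0.022]
force: [-0.5, -0.0, -2.9]
grip_width: 0.564
time_s: 37.72
eef_pos: [521.5, 362.4, 30.0]
ee_rot: [0.707, 0.022, 0.707, -0.022]
force: [-0.2, 0.7, -2.9]
grip_width: 0.564
```

```bash
python3 -m jog '[[[0.001,0,0,0,0,0],[0.0005,0,0,0,0,0],[0,0,0,0,0,0]]]' 255 60
```

```text
time_s: 38.1
eef_pos: [521.6, 362.5, 29.3]
ee_rot: [0.707, 0.022, 0.706, -0.022]
force: [-3.1, -2.8, 5.1]
grip_width: 0.563
```

The force shows it is resting on the plate below. I release it and raise the arm.

```bash
python3 -m jog '[[[0,0,0,0,0,0],[0,0,0,0,0,0],[0,0,0,0,0,0]]]' 55 60;python3 -m jog '[[[-0.03,0,0,0,0,0],[-0.05,0,0,0,0,0],[-0.05,0,0,0,0,0],[0,-0.05,0,0,0,0],[0,-0.05,0,0,0,0],[0,-0.05,0,0,0,0],[0,-0.05,0,0,0,0],[0,0,0,0,0,0]]]' 0 60
python3 - <<'E'
from h import *
for n in("top","scene"):
    c=vision.capture(n); w,g=masks(c["image"])
    for k in blobs(w):
        k=k.reshape(-1,2)
        r=rect(plane(c,k,33))
        if 380<r[0]<600 and abs(r[1])<450: print(n,r)
    x0,y0,x1,y1=(150,110,480,310) if n=="top" else (150,90,480,370)
    cv2.imwrite(f"pics/j_{n}.png",cv2.resize(cv2.cvtColor(c["image"],cv2.COLOR_RGB2BGR)[y0:y1,x0:x1],None,fx=2.1,fy=2.1))
E
```

```text
time_s: 38.48
eef_pos: [521.6, 362.4, 28.5]
ee_rot: [0.707, 0.022, 0.707, -0.022]
force: [0.0, -0.4, 0.2]
grip_width: 0.78
time_s: 39.48
eef_pos: [509.3, 160.4, 158.9]
ee_rot: [0.707, 0.023, 0.706, -0.023]
force: [-1.2, 0.5, 0.1]
grip_width: 0.996
top [ 413.4 -341.5   50.1   20.2   89.3]
top [ 480.2 -167.1   47.    46.4   89.5]
top [ 513.7 -343.7  117.9   47.2   -2. ]
top [520.2 365.4 119.6  42.   -3.7]
scene [ 515.  -342.8  118.4   48.7   -1.9]
scene [ 412.1 -339.3   51.3   20.4   89.7]
scene [ 493.8 -181.4   46.4   46.2   -1.4]
scene [520.3 361.6 118.   48.6  -3.4]
```

View pics/j_scene.png

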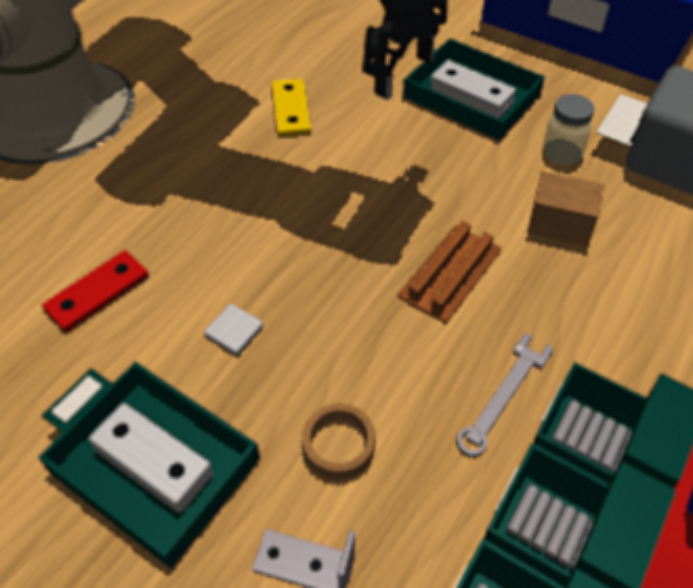

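View pics/j_top.png

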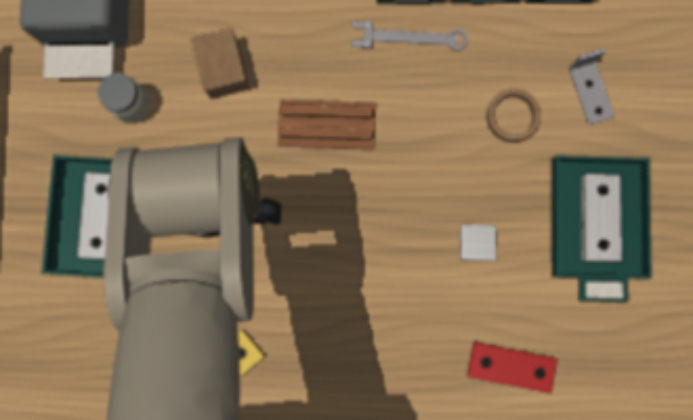

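Both trays hold a neat flat stack of two: tab tray at (150,455) in the scene crop, plain tray at (472,87). The pad and the other bystanders look unmoved. I hand the job in.

```bash
python3 -c "
from rig import workorder; print(workorder.finish_job())"
```

```text
the job is handed in; nothing more can be done
None
```

I dealt the plates one at a time: tab tray, plain tray, tab tray, then the rack plate into the plain tray. The rack plate was first stood on the bench, tipped flat, released and picked up again as it lay. I lowered each plate until the wrist force showed contact before opening the fingers.

The last pictures, at about 39.5 s of the 72 s, show both trays with a flat stack of two. The top plates measured within about 4 mm of the tray centres, the fingers were clear, and the pad and other things looked where they were. No check failed; in the last top view the arm partly hid the plain tray, so that stack's position rests mainly on the scene camera.

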